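# Put the washed lids back on the filling pots

### The arm

A 7-joint arm with a two-finger parallel gripper is mounted at the origin on the work surface. World frame = base frame: x ahead of the robot, y to its left, z up, the work surface at z = 0. Lengths are in m, angles in rad, forces in N, time in s.
With the tool pointing down it reaches from about 0.425 to 0.925 m from the base axis. Payload 6.8 kg.
Tool frame: the origin (TCP) lies on the centre line of the jaws, within the pads' length; the fingertips stand bot.tip_reach ahead of it and the grasp point (between the pads) lies 3 mm ahead of it (bot.tip_reach is the distance from the TCP to the fingertips, in m); z points along the fingers, y is the line along which they close (so a half turn about z gives the same grasp; the last joint's range is limited). The gripper opens to 85 mm and grips with 20 to 120 N. Pads are 22 mm wide; open, the fingers measure 114 mm over their backs; the gripper's body (76 mm by 85 mm) begins 54 mm behind the grasp point. The pads swing forward as they close: fully open they stand 13 mm farther back than shut.
Start: joints at [-1.256, 0.477, 0.022, 1.555, -0.011, 1.109, -0.083], TCP at [0.277, 0.616, 0.231] pointing down, gripper open.
Joint ranges: [-2.96, 2.96], [-0.34, 2.1], [-1.41, 1.46], [0.24, 2.44], [-1.37, 4.51], [0.17, 1.92], [-2.96, 2.96]. Speed limits (rad/s): [2.39, 2.39, 3.14, 3.14, 3.14, 3.14, 3.14].

### API

Orientations are given as a unit quaternion [w, x, y, z].
In Python, from station import bot gives the robot as it stands.
- The arm moves only by the tool jog_arm, never from a script. Its argument "deltas" is a list of rows, each a list of 7 numbers: the shift along the world's x, y, z in m, then the turn, a rotation vector about the world's x, y, z in rad, then the opening, from 0 (shut) to 1 (fully open). In form: [[x, y, z, rx, ry, rz, grip], ...]. A call has 1 to 10 rows; each row shifts and turns the commanded pose from where the row before left it; what a row does not reach is not made up. A row lasts 1/10 s, in which the tool goes at most 50 mm and 8.59 degrees, less where a joint would pass 70% of its speed; a pose out of reach is approached as far as the arm can. A call with a gripper value outside its range is refused whole. The fingers move at their own pace and stop on an object; "newtons" is the grip in N (left out, the last holds). Time passes only in rows, so rows that do not move let the fingers close. It gives the time, the measured TCP pose, the force, the opening and the grip force at its end, in the units of the state.
- bot.get_obs(): the state, without advancing time (a new reading comes with each control period).
- bot.read_camera(name): name is "side" or "top" or "wrist"; returns a dict with "img" (420x560x3 uint8, red, green, blue), "K" (3x3 intrinsics, pixels), "eye" and "attitude" of the camera in the world. Camera axes: x right, y down, z forward; pixel columns grow to the right and rows downward; lengths in m; the calibration is good to about 2 mm. The wrist camera is an equidistant fisheye: a pixel r from the principal point sees the ray r / f radians off the axis. A picture is of the moment at which its call begins. There is no depth.
- bot.hand_in(): hands the job in; it is judged then, once.
The state is a dict: "t": time; "q": joint angles; "joint_vel": joint speeds; "joint_torque": joint torques, N m; "eef_pos": TCP position; "tool_rot": TCP orientation; "contact_force": force on the tool from outside, world axes, zero at the start; "torque": the same for the moment, N m; "gripper_width": opening from 0.0 (shut) to 1.0 (fully open); "grasp_force": force on a finger pad.
Only numpy, scipy, OpenCV 4.12 (cv2) and the standard library are available. Lean on these libraries where they do the work, as an engineer would, in place of code of your own. Each camera call takes 0.05 s, during which the arm holds its last target. There are 200 camera calls.

### The job

The washing-up is done: take the stack of wooden lids apart and put each lid on the steel pot it fits, smallest lid on the narrowest pot and so on up to the widest, battens up, set down gently, flat and centred on the rim so that it covers the mouth. Leave the pots standing on the table, and do not push away or knock over the tea cup and the glass jar standing among them.

Things in the scene. Friction and masses are not known exactly. Their poses are not given: they have to be found in the camera images.
- lid_1: Smallest of four wooden lids, at the top of the stack at the start. Round board 92 mm across, 14 mm thick; on its top two parallel battens 57 mm long, 12 mm wide, 22 mm tall, 56 mm over their outer faces, centred: pinch both from above across these faces. Origin: centre of underside; x along battens, y across, z up. 55 to 210 g.
- lid_2: Second smallest of four wooden lids, under lid_1 in the stack at the start. Round board 110 mm across, 14 mm thick; on its top two parallel battens 79 mm long, 12 mm wide, 22 mm tall, 56 mm over their outer faces, centred: pinch both from above across these faces. lid_1 rests loosely on them, turned its own way. Origin: centre of underside; x along battens, y across, z up. 55 to 210 g.
- lid_3: Second largest of four wooden lids, under lid_2 in the stack at the start. Round board 128 mm across, 14 mm thick; on its top two parallel battens 99 mm long, 12 mm wide, 22 mm tall, 56 mm over their outer faces, centred: pinch both from above across these faces. lid_2 rests loosely on them, turned its own way. Origin: centre of underside; x along battens, y across, z up. 55 to 210 g.
- lid_4: Largest of four wooden lids, at the bottom of the stack on a slatted rack at the start. Round board 146 mm across, 14 mm thick; on its top two parallel battens 119 mm long, 12 mm wide, 22 mm tall, 56 mm over their outer faces, centred: pinch both from above across these faces. lid_3 rests loosely on them, turned its own way. Origin: centre of underside; x along battens, y across, z up. 55 to 210 g.
- pot_1: Smallest by width of four empty, loose, open round steel pots: 76 mm across outside, 95 mm tall, wall 4 mm, flat rim; two loop ears 22 mm below the rim stick out 15 mm at +y and -y. lid_1 fits it: lies on the rim, overhanging 8 mm all round, its underside then 95 mm above the pot's origin. Origin: centre of underside; z up. 200 to 680 g.
- pot_2: Second smallest by width of four empty, loose, open round steel pots: 94 mm across outside, 75 mm tall, wall 4 mm, flat rim; two loop ears 22 mm below the rim stick out 15 mm at +y and -y. lid_2 fits it: lies on the rim, overhanging 8 mm all round, its underside then 75 mm above the pot's origin. Origin: centre of underside; z up. 200 to 680 g.
- pot_3: Second largest by width of four empty, loose, open round steel pots: 112 mm across outside, 100 mm tall, wall 4 mm, flat rim; two loop ears 22 mm below the rim stick out 15 mm at +y and -y. lid_3 fits it: lies on the rim, overhanging 8 mm all round, its underside then 100 mm above the pot's origin. Origin: centre of underside; z up. 200 to 680 g.
- pot_4: Largest by width of four empty, loose, open round steel pots: 130 mm across outside, 85 mm tall, wall 4 mm, flat rim; two loop ears 22 mm below the rim stick out 15 mm at +y and -y. lid_4 fits it: lies on the rim, overhanging 8 mm all round, its underside then 85 mm above the pot's origin. Origin: centre of underside; z up. 200 to 680 g.
- cup: A bystander: blue glazed handleless tea cup, 52 mm across, 62 mm tall, upright. Origin: centre of its underside; z: up.
- jar: A bystander: amber glass jar with a steel cap, 50 mm across, 75 mm tall, upright. Origin: centre of its underside; z: up.
Not all that is in view belongs to the job. What is shaped like the pot_1 but pink is not meant. Leave any pink look-alike of the lid_3 alone.

How it is judged:
At the end, for the whole second after the job is handed in: Every lid lies on its own pot (lid_1 on pot_1, up to lid_4 on pot_4): centres within 10 mm horizontally, the lid's underside within 4 mm of rim height, lid level and battens up within 0.06 rad, each pot upright within 0.06 rad on the table, all released and at rest (horizontal distance between lid_1 and pot_1 below 0.01 m and z of lid_1 in the frame of pot_1 between 0.091 and 0.099 m and angle between each of lid_1, pot_1, lid_2, pot_2, lid_3, pot_3, lid_4, pot_4's own z axis and vertical below 0.06 rad and height (world z) of each of pot_1, pot_2, pot_3, pot_4 below 0.006 m and linear speed of each of lid_1, pot_1, lid_2, pot_2, lid_3, pot_3, lid_4, pot_4 below 0.02 m/s and horizontal distance between lid_2 and pot_2 below 0.01 m and z of lid_2 in the frame of pot_2 between 0.071 and 0.079 m and horizontal distance between lid_3 and pot_3 below 0.01 m and z of lid_3 in the frame of pot_3 between 0.096 and 0.104 m and horizontal distance between lid_4 and pot_4 below 0.01 m and z of lid_4 in the frame of pot_4 between 0.081 and 0.089 m); the robot touches nothing.
It fails at once if a lid is dropped (falling free of the fingers at over 0.6 m/s, some 20 mm of fall) or pressed on its pot with over 60 N ((linear speed of lid_1 above 0.6 m/s and contact force between the fingers and lid_1 below 0.1 N) or contact force between lid_1 and pot_1 above 60 N or (linear speed of lid_2 above 0.6 m/s and contact force between the fingers and lid_2 below 0.1 N) or contact force between lid_2 and pot_2 above 60 N or (linear speed of lid_3 above 0.6 m/s and contact force between the fingers and lid_3 below 0.1 N) or contact force between lid_3 and pot_3 above 60 N or (linear speed of lid_4 above 0.6 m/s and contact force between the fingers and lid_4 below 0.1 N) or contact force between lid_4 and pot_4 above 60 N).
It fails at once if the tea cup or the glass jar is pushed more than 30 mm away or tipped (distance of any of cup, jar from where it was at the start of the episode above 0.03 m or angle between any of cup, jar's own z axis and vertical above 0.4 rad).
It also fails if it takes over 144 s, if anything falls off the work surface, if the arm or the gripper's body presses on something with over 40 N, if the wrist force passes 120 N, or if a joint passes its speed limit or range.

## Working session

There is one attempt and no reset: what is moved stays moved. The work goes in short steps, Python scripts to look and compute and a tool call to move; the robot and the scene stay as the last step left them, time stands still between calls to the robot, and variables do not carry over. Pictures are saved under pics/ and viewed, at most 17 in all, crops included, and the job is handed in when it is done.

Besides the shell and the picture viewer there is one more tool, called in YAML: its name, and indented under it one key for each argument. jog_arm: Moves the arm, as the interface text tells. Its arguments: {"type":"object","properties":{"deltas":{"type":"array"},"newtons":{"type":"number"}},"required":["deltas"]}

```bash
ls; mkdir -p pics
python3 - <<'E'
from station import bot
import cv2
o=bot.get_obs()
print({k:(o[k]) for k in o}, bot.tip_reach)
for n in("top","side"):
    c=bot.read_camera(n); print(n,c["K"],c["eye"],c["attitude"])
    cv2.imwrite(f"pics/{n}0.png",c["img"][:,:,::-1])
E
```

```text
pics
{'t': 0.0, 'q': array([-1.25610958,  0.47775734,  0.0223832 ,  1.55646711, -0.01150551,
        1.10932729, -0.08309191]), 'joint_vel': array([-0.00036979,  0.00197317, -0.00065324,  0.001372  ,  0.00042917,
        0.00167203, -0.00029771]), 'joint_torque': array([-5.98123770e-04, -5.96440315e+01,  1.60748418e+00, -2.81208247e+01,
        1.24620635e-02,  9.02533997e-03, -7.05655950e-06]), 'eef_pos': array([0.27674358, 0.61499423, 0.22974864]), 'tool_rot': array([-1.17953792e-04,  2.09828014e-01,  9.77737882e-01, -9.07542750e-04]), 'contact_force': array([-0.49524235, -0.22460913,  0.02107584]), 'torque': array([ 0.02936291, -0.00215304, -0.00060948]), 'grasp_force': 0.0, 'gripper_width': 0.9983131670877632} 0.022
top [[441.77461437   0.         283.2220826 ]
 [  0.         441.77461437 207.46969576]
 [  0.           0.           1.        ]] [0.48033881 0.02067078 1.36472515] [ 0.02211015 -0.70627962  0.70688148 -0.03160411]
side [[446.32608238   0.         278.20490368]
 [  0.         446.32608238 210.14678288]
 [  0.           0.           1.        ]] [ 0.50147721 -0.84664391  0.86074531] [-0.40985308  0.91172251 -0.02084076  0.01865958]
```

View pics/top0.png

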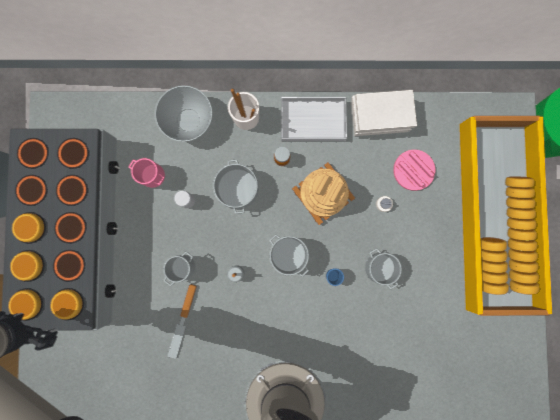

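View pics/side0.png

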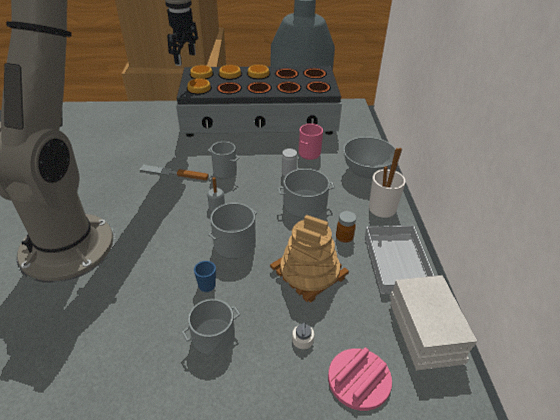

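Top view: the stack is at (325,192). The grey pots are at (178,268) smallest, (385,268), (290,256) and (236,186) largest. The jar is at (282,156) and the cup at (335,277). Look-alikes to leave alone are the pink pot (147,172) and the pink lid (415,170). The steel bowl (184,113), white shaker (182,199), and small items at (235,273) and (385,204) are not part of the job.

Run:
```python
import cv2,numpy as np
t=cv2.imread("pics/top0.png");s=cv2.imread("pics/side0.png")
c=lambda im,x,y,h,k:cv2.resize(im[y-h:y+h,x-h:x+h],(k,k),interpolation=cv2.INTER_CUBIC)
r1=np.hstack([c(t,178,268,25,200),c(t,385,268,25,200),c(t,290,256,30,200),c(t,236,186,30,200)])
r2=np.hstack([c(s,223,160,25,200),c(s,211,325,35,200),c(s,233,230,35,200),c(s,306,195,35,200)])
r3=np.hstack([c(t,325,192,35,200),c(s,311,250,45,200),c(t,335,277,20,200),c(t,282,156,20,200)])
cv2.imwrite("pics/crops.png",np.vstack([r1,r2,r3]))
```

```text
(no output)
```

View pics/crops.png

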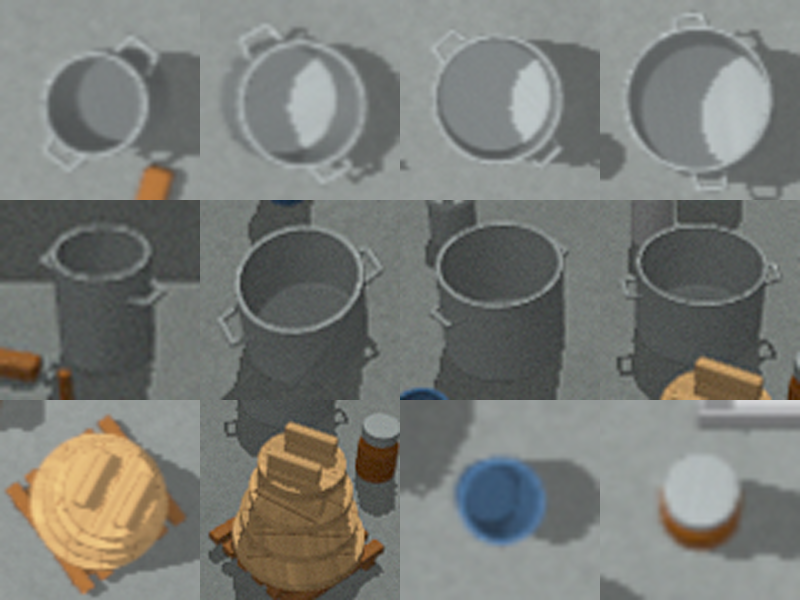

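The crops confirm the choice: four grey pots with bright rims, and a wood-coloured stack whose lid_1 battens tilt in the top view. The bright rims can be traced directly.

```bash
cat > h.py <<'E'
import cv2,numpy as np
from scipy.spatial.transform import Rotation as R
from scipy.optimize import least_squares
from scipy.ndimage import map_coordinates
def rot(q): return R.from_quat([q[1],q[2],q[3],q[0]])
def rays(c,px,fish=False):
    px=np.atleast_2d(px).astype(float);K=c["K"]
    u=(px-[K[0,2],K[1,2]])/[K[0,0],K[1,1]]
    if fish:
        t=np.linalg.norm(u,axis=1,keepdims=True)+1e-12
        d=np.hstack([u/t*np.sin(t),np.cos(t)])
    else: d=np.hstack([u,np.ones((len(u),1))])
    return rot(c["attitude"]).apply(d/np.linalg.norm(d,axis=1,keepdims=True))
def plane(c,px,z,fish=False):
    d=rays(c,px,fish); e=np.array(c["eye"]); return (e+d*((z-e[2])/d[:,2:3]))[:,:2]
def proj(c,P,fish=False):
    d=rot(c["attitude"]).inv().apply(np.atleast_2d(P)-c["eye"]);K=c["K"]
    if fish:
        r=np.linalg.norm(d[:,:2],axis=1,keepdims=True); u=d[:,:2]/(r+1e-12)*np.arctan2(r,d[:,2:3])
    else: u=d[:,:2]/d[:,2:3]
    return u*[K[0,0],K[1,1]]+[K[0,2],K[1,2]]
def tri(obs): # list of (cam,px,fish)
    A=np.zeros((3,3));b=np.zeros(3)
    for c,p,f in obs:
        d=rays(c,p,f)[0];M=np.eye(3)-np.outer(d,d);A+=M;b+=M@np.array(c["eye"])
    return np.linalg.solve(A,b)
def circ(P):
    x0=np.r_[P.mean(0),.05]
    s=least_squares(lambda v:np.hypot(*(P-v[:2]).T)-v[2],x0,loss="soft_l1",f_scale=.001)
    return s.x
def rim(img,c,a,m=3.5):
    g=cv2.cvtColor(img,cv2.COLOR_RGB2GRAY).astype(float)
    g=g-cv2.GaussianBlur(g,(0,0),3)
    out=[]
    for t in np.linspace(0,2*np.pi,90,endpoint=False):
        D=np.array([a[0]*np.cos(t),a[1]*np.sin(t)]);n=np.linalg.norm(D);ks=np.arange(-m,m+.1,.25)
        p=c+D*(1+ks/n)[:,None]; v=map_coordinates(g,[p[:,1],p[:,0]],order=1)
        i=v.argmax()
        if 0<i<len(ks)-1 and v[i]>6: out.append(p[i])
    return np.float32(out)
E
cat > m.py <<'E'
from h import *
from station import bot
T=bot.read_camera("top");S=bot.read_camera("side")
seed={1:((177.25,269),(12.5,12.5),(223.5,148),(12,6.3)),2:((385.75,268.75),(15.2,15.2),(211,317.3),(21.3,18)),
3:((289.7,255.4),(18.3,18.3),(233,217.4),(21.3,14.2)),4:((235.7,185.7),(21.3,21.3),(306.4,182.4),(22,13.4))}
for k,(ct,at,cs,as_) in seed.items():
    pt=rim(T["img"],ct,at);ps=rim(S["img"],cs,as_)
    et=cv2.fitEllipse(pt);es=cv2.fitEllipse(ps)
    X=tri([(T,et[0],0),(S,es[0],0)])
    print(k,len(pt),len(ps),"tri",X.round(4),"top",circ(plane(T,pt,X[2])).round(4),"side",circ(plane(S,ps,X[2])).round(4))
for n,ct,cs in(("cup",(335,277),(205,270)),("jar",(282,155.5),(347,217))): print(n,tri([(T,ct,0),(S,cs,0)]).round(3))
# stack: wood mask
for c,n in((T,"T"),(S,"S")):
    h=cv2.cvtColor(c["img"],cv2.COLOR_RGB2HSV);np.save("pics/%s.npy"%n,h)
x,y=325,192;print(cv2.cvtColor(T["img"],cv2.COLOR_RGB2HSV)[180:206:3,310:342:4].tolist())
E
python3 m.py
```

```text
1 90 90 tri [0.4034 0.3092 0.0943] top [0.4021 0.3091 0.0361] side [0.4053 0.31   0.0357]
2 88 90 tri [ 0.401  -0.2924  0.0738] top [ 0.3997 -0.2925  0.0447] side [ 0.4026 -0.2907  0.0448]
3 87 90 tri [ 0.4415 -0.0109  0.0984] top [ 0.4401 -0.0112  0.0541] side [ 0.4432 -0.0089  0.054 ]
4 88 88 tri [0.6456 0.1466 0.0815] top [0.6441 0.1466 0.0621] side [0.6477 0.1492 0.0631]
cup [ 0.378 -0.149  0.058]
jar [0.737 0.006 0.073]
[[[19, 114, 230], [17, 118, 222], [18, 116, 229], [17, 121, 215], [17, 120, 195], [16, 115, 151], [18, 117, 228], [18, 116, 227]], [[19, 113, 232], [18, 117, 226], [18, 117, 227], [18, 119, 225], [17, 118, 151], [17, 122, 182], [18, 119, 222], [17, 119, 216]], [[19, 114, 233], [19, 116, 230], [17, 121, 212], [18, 118, 219], [17, 116, 149], [17, 121, 221], [17, 118, 221], [17, 117, 223]], [[18, 116, 227], [19, 116, 229], [18, 117, 226], [17, 117, 159], [17, 119, 161], [18, 117, 225], [17, 119, 221], [17, 118, 223]], [[16, 123, 216], [18, 118, 220], [18, 117, 223], [17, 115, 146], [16, 125, 196], [17, 119, 218], [17, 118, 217], [17, 120, 185]], [[19, 113, 232], [17, 118, 217], [18, 117, 221], [17, 119, 169], [18, 117, 225], [18, 118, 227], [18, 118, 227], [17, 117, 146]], [[17, 121, 213], [17, 119, 216], [17, 118, 220], [17, 120, 221], [17, 120, 219], [17, 123, 214], [17, 118, 216], [17, 117, 142]], [[18, 116, 227], [19, 115, 232], [17, 121, 203], [17, 122, 219], [17, 119, 221], [17, 121, 187], [17, 116, 162], [17, 116, 156]], [[17, 116, 219], [16, 124, 197], [18, 116, 228], [17, 120, 187], [18, 116, 226], [19, 116, 228], [17, 119, 176], [17, 118, 166]]]
```

Rim radii (36/45/54/62 mm mid-wall) and heights agree with the description. I'm moving over the stack for a close wrist view.

jog_arm:
  deltas:
    - [0.016,-0.035,0.01,0,0,-0.01,1]
    - [0.016,-0.035,0.01,0,0,-0.01,1]
    - [0.016,-0.035,0.01,0,0,-0.01,1]
    - [0.016,-0.035,0.01,0,0,-0.01,1]
    - [0.016,-0.035,0.01,0,0,-0.01,1]
    - [0.016,-0.035,0.01,0,0,-0.01,1]
    - [0.016,-0.035,0.01,0,0,-0.01,1]
    - [0.016,-0.035,0.01,0,0,-0.01,1]
    - [0.016,-0.035,0.01,0,0,-0.01,1]
    - [0.016,-0.035,0.01,0,0,-0.01,1]

```text
t: 1.2
eef_pos: [0.4373, 0.2639, 0.3311]
tool_rot: [-0.0, 0.259, 0.966, 0.0]
contact_force: [0.2, -0.1, 0.0]
gripper_width: 1.009
grasp_force: 0.0
```

jog_arm:
  deltas:
    - [0.016,-0.035,0.005,0,0,-0.01,1]
    - [0.016,-0.035,0.005,0,0,-0.01,1]
    - [0.016,-0.035,0.005,0,0,-0.01,1]
    - [0.016,-0.035,0.005,0,0,-0.01,1]
    - [0.016,-0.035,0.005,0,0,-0.01,1]
    - [0.016,-0.035,0.005,0,0,-0.01,1]
    - [0.016,-0.035,0.005,0,0,-0.01,1]
    - [0.016,-0.035,0.005,0,0,-0.01,1]
    - [0.016,-0.035,0.005,0,0,-0.01,1]
    - [0,0,0,0,0,0,1]

```text
t: 2.2
eef_pos: [0.5818, -0.0559, 0.3763]
tool_rot: [0.001, 0.306, 0.952, -0.001]
contact_force: [1.7, -0.8, 1.4]
gripper_width: 1.002
grasp_force: 0.0
```

Run:
```python
from h import *
from station import bot
o=bot.get_obs();c=bot.read_camera("wrist");print(o["t"],o["eef_pos"],o["tool_rot"],c["K"],c["eye"],c["attitude"])
cv2.imwrite("pics/w1.png",c["img"][:,:,::-1])
import pickle;pickle.dump(c,open("w1.pkl","wb"))
```

```text
2.2 [ 0.58184864 -0.05585545  0.37634424] [ 0.001243    0.30582783  0.95208513 -0.00130185] [[325.1922621    0.         280.89240768]
 [  0.         325.1922621  210.33416964]
 [  0.           0.           1.        ]] [ 0.52269775 -0.01193655  0.51897515] [0.13012676 0.87985479 0.45231173 0.06585335]
```

View pics/w1.png

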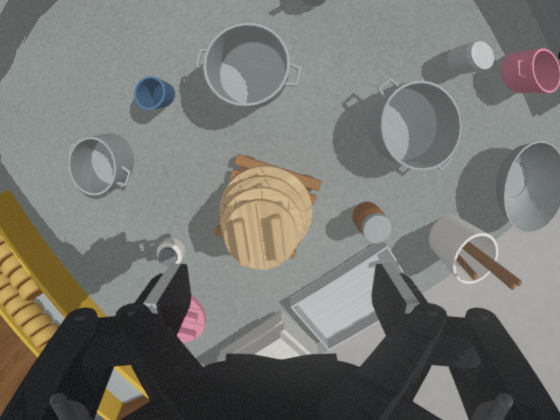

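The wrist view shows the stack at (262,215). Lid_1's two battens run nearly vertical in the image, at (241,240) and (270,235), so they are roughly aligned with the jaws. Next is a second view from closer.

Run:
```python
from h import *
from station import bot
import pickle
w=pickle.load(open("w1.pkl","rb"))
T=bot.read_camera("top")
print(tri([(w,(256,237),1),(T,(330.2,188.2),0)]))
```

```text
[ 0.62920975 -0.12888387  0.12592881]
```

jog_arm:
  deltas:
    - [0.01,-0.01,-0.01,0,0,-0.01,1]
    - [0.01,-0.01,-0.01,0,0,-0.01,1]
    - [0.01,-0.01,-0.01,0,0,-0.01,1]
    - [0.01,-0.01,-0.01,0,0,0,1]
    - [0.01,-0.01,-0.01,0,0,0,1]
    - [0.0,0.0,-0.01,0,0,0,1]
    - [0,0,-0.01,0,0,0,1]
    - [0,0,0,0,0,0,1]
    - [0,0,0,0,0,0,1]

```text
t: 3.2
eef_pos: [0.6308, -0.0988, 0.3057]
tool_rot: [-0.0, 0.316, 0.949, 0.0]
contact_force: [0.4, -0.1, -0.6]
gripper_width: 1.0
grasp_force: 0.0
```

Run:
```python
from h import *
from station import bot
import pickle
w=pickle.load(open("w1.pkl","rb"))
c=bot.read_camera("wrist");pickle.dump(c,open("w2.pkl","wb"))
a=w["img"][165:280,205:320,::-1];b=c["img"]
p=proj(c,[0.64,-.1,.16],1)[0].astype(int);print(p,c["eye"])
y0,x0=max(p[1]-80,0),p[0]-80;b=b[y0:y0+160,x0:x0+160,::-1];print(x0,y0)
f=lambda i,s:cv2.resize(i,(400,400),interpolation=cv2.INTER_CUBIC)
cv2.imwrite("pics/w12.png",np.hstack([f(a,0),f(b,0)]))
```

```text
[284 205] [ 0.57274762 -0.05423057  0.44862047]
204 125
```

View pics/w12.png

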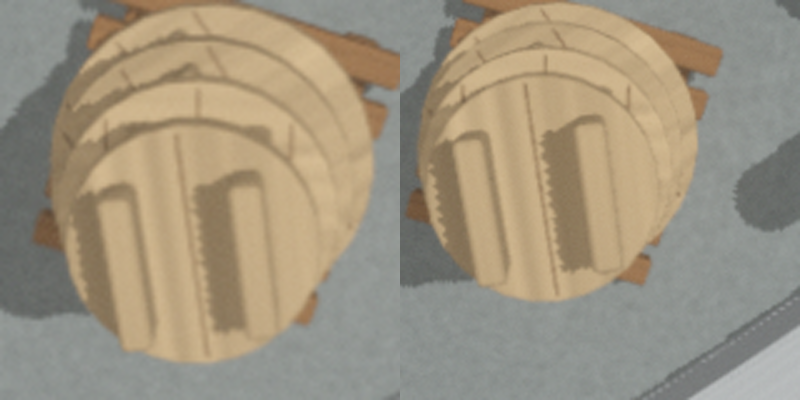

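```bash
cat > s.py <<'E'
from h import *
import pickle
a=pickle.load(open("w1.pkl","rb"));b=pickle.load(open("w2.pkl","rb"))
A=np.array([(112,189),(136,348),(246,174),(262,337)])/3.478+[205,165]
B=np.array([(68,138),(93,282),(189,120),(209,269)])/2.5+[204,125]
X=np.array([tri([(a,p,1),(b,q,1)]) for p,q in zip(A,B)]);print(X.round(4),X.mean(0))
for z in(.15,.16,.17):
  for c,P in((a,A),(b,B)):
    Q=plane(c,P,z,1);d=Q[0]-Q[1]+Q[2]-Q[3];e=Q[0]+Q[1]-Q[2]-Q[3]
    print(z,Q.mean(0).round(4),"len",np.linalg.norm(d)/2,"sep",np.linalg.norm(e)/2,"batten ang",np.degrees(np.arctan2(*d[::-1])),"across",np.degrees(np.arctan2(*e[::-1])))
E
python3 s.py
```

```text
[[ 0.5927 -0.1289  0.1428]
 [ 0.639  -0.1503  0.1671]
 [ 0.6152 -0.0871  0.1438]
 [ 0.6609 -0.1124  0.1665]] [ 0.62692648 -0.11965738  0.15505814]
0.15 [ 0.6293 -0.1217] len 0.06169788617753861 sep 0.046447395990862395 batten ang 149.69155395044677 across -119.2177003070948
0.15 [ 0.6289 -0.1214] len 0.0589931251378714 sep 0.04615146143015142 batten ang 150.66802067257746 across -119.16033119611858
0.16 [ 0.6264 -0.1187] len 0.06002574411107581 sep 0.04518857418146544 batten ang 149.69155395044677 across -119.21770030709469
0.16 [ 0.627  -0.1191] len 0.05701760330278013 sep 0.04460597253524107 batten ang 150.66802067257746 across -119.16033119611858
0.17 [ 0.6235 -0.1157] len 0.05835360204461296 sep 0.043929752372068406 batten ang 149.69155395044675 across -119.21770030709459
0.17 [ 0.6251 -0.1169] len 0.05504208146768876 sep 0.043060483640330695 batten ang 150.66802067257737 across -119.16033119611848
```

jog_arm:
  deltas:
    - [-0.002,-0.008,-0.01,0,0,0.066,1]
    - [-0.002,-0.008,-0.01,0,0,0.066,1]
    - [0,-0.003,-0.01,0,0,0,1]
    - [0,0,-0.01,0,0,0,1]
    - [0,0,-0.01,0,0,0,1]
    - [0,0,-0.01,0,0,0,1]
    - [0,0,0,0,0,0,1]
    - [0,0,0,0,0,0,1]

```text
t: 4.05
eef_pos: [0.627, -0.1181, 0.2455]
tool_rot: [-0.0, 0.253, 0.968, -0.0]
contact_force: [0.0, 0.1, -0.4]
gripper_width: 1.002
grasp_force: 0.0
```

Run:
```python
from h import *
from station import bot
import pickle
c=bot.read_camera("wrist");pickle.dump(c,open("w3.pkl","wb"))
print(c["eye"],bot.get_obs()["eef_pos"])
cv2.imwrite("pics/w3.png",cv2.resize(c["img"][60:360,130:430,::-1],(600,600),interpolation=cv2.INTER_CUBIC))
```

```text
[ 0.56381984 -0.08149882  0.3884056 ] [ 0.62723367 -0.11832727  0.24594803]
```

View pics/w3.png

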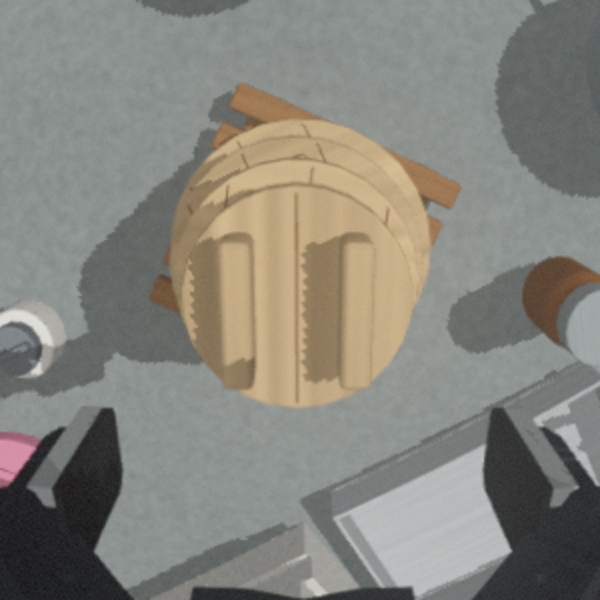

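The close crop shows lid_1's battens at (237,312) and (358,311), vertical and centred between the fingers, whose midline is x≈301. Now I'll check the height with all three wrist views.

```bash
cat >> s.py <<'E'
print()
c=pickle.load(open("w3.pkl","rb"));C=np.array([(236,240),(238,386),(358,238),(358,386)])/2+[130,60]
X=np.array([tri([(a,p,1),(b,q,1),(c,r,1)]) for p,q,r in zip(A,B,C)]);print(X.round(4),X.mean(0))
print(tri([(a,A.mean(0),1),(c,C.mean(0),1)]),tri([(b,B.mean(0),1),(c,C.mean(0),1)]))
for z in(.155,.16,.165,.17):
    Q=plane(c,C,z,1);d=Q[0]-Q[1]+Q[2]-Q[3];e=Q[0]+Q[1]-Q[2]-Q[3]
    print(z,Q.mean(0).round(4),"len",np.linalg.norm(d)/2,"sep",np.linalg.norm(e)/2,"batten ang",np.degrees(np.arctan2(*d[::-1])),"across",np.degrees(np.arctan2(*e[::-1])))
E
python3 s.py|sed -n '/^$/,$p'
```

```text
[[ 0.5924 -0.127   0.1484]
 [ 0.6398 -0.1515  0.164 ]
 [ 0.6145 -0.0862  0.1486]
 [ 0.66   -0.1117  0.1687]] [ 0.62665313 -0.11911018  0.15743836]
[ 0.62663193 -0.11873533  0.15771071] [ 0.62648552 -0.11853478  0.15962279]
0.155 [ 0.6286 -0.1197] len 0.058568395742564894 sep 0.045935367806328835 batten ang 151.01924488046228 across -118.77451834423265
0.16 [ 0.6272 -0.1189] len 0.05731374729826167 sep 0.04495134328207817 batten ang 151.01924488046222 across -118.77451834423265
0.165 [ 0.6258 -0.1181] len 0.056059098853958544 sep 0.04396731875782745 batten ang 151.01924488046222 across -118.77451834423258
0.17 [ 0.6244 -0.1172] len 0.054804450409655474 sep 0.04298329423357673 batten ang 151.01924488046228 across -118.77451834423249
```

jog_arm:
  deltas:
    - [0,-0.001,-0.015,0,0,0.008,1]
    - [0,0,-0.015,0,0,0,1]
    - [0,0,-0.015,0,0,0,1]
    - [0,0,-0.015,0,0,0,1]
    - [0,0,-0.01,0,0,0,1]
    - [0,0,-0.008,0,0,0,1]
    - [0,0,0,0,0,0,1]
    - [0,0,0,0,0,0,0.75]
  newtons: 30

```text
t: 4.9
eef_pos: [0.6272, -0.1195, 0.1679]
tool_rot: [0.0, 0.249, 0.969, -0.0]
contact_force: [0.3, 0.8, 0.6]
gripper_width: 0.855
grasp_force: 0.0
```

jog_arm:
  deltas:
    - [0,0,0,0,0,0,0.5]
    - [0,0,0,0,0,0,0.5]
    - [0,0,0,0,0,0,0.4]
    - [0,0,0,0,0,0,0.4]
    - [0,0,0,0,0,0,0.4]
  newtons: 30

```text
t: 5.4
eef_pos: [0.627, -0.1194, 0.1678]
tool_rot: [0.0, 0.249, 0.969, 0.0]
contact_force: [0.1, -0.3, -0.6]
gripper_width: 0.401
grasp_force: 0.0
```

Run:
```python
from h import *
from station import bot
c=bot.read_camera("wrist");s=bot.read_camera("side")
f=lambda i:cv2.resize(i[:,:,::-1],(400,400),interpolation=cv2.INTER_CUBIC)
cv2.imwrite("pics/w4.png",np.hstack([f(c["img"][100:400,130:430]),f(s["img"][190:310,250:370])]))
```

```text
(no output)
```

View pics/w4.png

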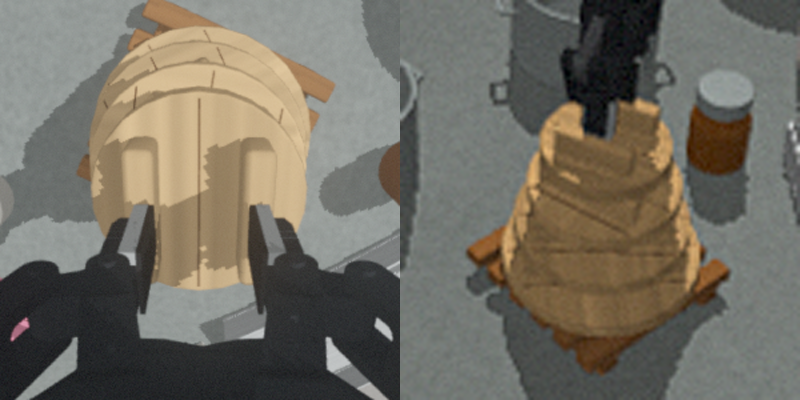

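Run:
```python
from h import *
from station import bot
c=bot.read_camera("wrist");o=bot.get_obs();s=bot.read_camera("side")
r=rot(o["tool_rot"]);p=np.array(o["eef_pos"])
for y in(-.017,.017):
  for z in(.022,.012,0):
    X=p+r.apply([0,y,z]);print(y,z,((proj(c,X,1)[0]-[130,100])*400/300).round(),((proj(s,X)[0]-[250,190])*400/120+[400,0]).round())
print("camera in tool",r.inv().apply(np.array(c["eye"])-p),(r.inv()*rot(c["attitude"])).as_euler("xyz",degrees=True))
X=np.array([.627,-.119,.16]);n=np.array([np.cos(1.066),np.sin(1.066),0]);b=np.array([-n[1],n[0],0])
for z in(.15,.16):
 for i in(-1,1):
  for j in(-1,1):
   Y=np.array([.627,-.119,z])+n*i*.022+b*j*.0285;print(z,i,j,((proj(s,Y)[0]-[250,190])*400/120+[400,0]).round(),((proj(c,Y,1)[0]-[130,100])*400/300).round())
```

```text
-0.017 0.022 [158. 202.] [593. 155.]
-0.017 0.012 [155. 212.] [593. 145.]
-0.017 0 [152. 226.] [595. 132.]
0.017 0.022 [239. 202.] [612. 124.]
0.017 0.012 [242. 212.] [613. 114.]
0.017 0 [244. 226.] [614. 101.]
camera in tool [ 0.07307221  0.00104673 -0.14290193] [-1.65944559e+01  7.05683758e-04  8.99868323e+01]
0.15 -1 -1 [629. 168.] [149. 265.]
0.15 -1 1 [552. 142.] [143. 138.]
0.15 1 -1 [653. 128.] [250. 265.]
0.15 1 1 [577. 102.] [257. 139.]
0.16 -1 -1 [630. 158.] [146. 278.]
0.16 -1 1 [552. 131.] [139. 146.]
0.16 1 -1 [654. 117.] [252. 278.]
0.16 1 1 [578.  92.] [260. 146.]
```

The side view puts the fingers just above the battens. The pads stand back when open, so the tips skimmed over. I'll open, go 12 mm lower and close again.

jog_arm:
  deltas:
    - [0,0,0.004,0,0,0,1]
    - [0,0,0,0,0,0,1]
    - [0,0,0,0,0,0,1]
    - [0,0,0,0,0,0,1]
    - [0,0,0,0,0,0,1]
    - [0,0,-0.006,0,0,0,1]
    - [0,0,-0.005,0,0,0,1]
    - [0,0,-0.005,0,0,0,1]
    - [0,0,0,0,0,0,1]
  newtons: 30

```text
t: 6.5
eef_pos: [0.6262, -0.1192, 0.1545]
tool_rot: [-0.001, 0.249, 0.969, -0.0]
contact_force: [-0.4, 0.2, 0.1]
gripper_width: 1.0
grasp_force: 0.0
```

jog_arm:
  deltas:
    - [0,0,0,0,0,0,0.75]
    - [0,0,0,0,0,0,0.7]
    - [0,0,0,0,0,0,0.6]
    - [0,0,0,0,0,0,0.6]
    - [0,0,0,0,0,0,0.5]
  newtons: 30

```text
t: 7.0
eef_pos: [0.6273, -0.1196, 0.1562]
tool_rot: [0.0, 0.249, 0.969, 0.0]
contact_force: [-0.9, -0.5, 2.6]
gripper_width: 0.641
grasp_force: 32.5
```

The fingers hold at 0.641 (about 55 mm) with 32 N. I'll lift straight up and carry lid_1 to pot_1.

jog_arm:
  deltas:
    - [0,0,0.005,0,0,0,0.5]
    - [0,0,0.01,0,0,0,0.5]
    - [0,0,0.015,0,0,0,0.5]
    - [0,0,0.015,0,0,0,0.5]
    - [0,0,0.015,0,0,0,0.5]
    - [-0.008,0.016,0.01,0,0,0,0.5]
    - [-0.016,0.03,0,0,0,0,0.5]
    - [-0.016,0.03,0,0,0,0,0.5]
    - [-0.016,0.03,0,0,0,0,0.5]
    - [-0.016,0.03,0,0,0,0,0.5]
  newtons: 50

```text
t: 8.0
eef_pos: [0.5546, 0.0176, 0.2269]
tool_rot: [0.001, 0.249, 0.969, 0.0]
contact_force: [0.4, 0.2, -0.7]
gripper_width: 0.64
grasp_force: 52.8
```

jog_arm:
  deltas:
    - [-0.016,0.03,0,0,0,0,0.5]
    - [-0.016,0.03,0,0,0,0,0.5]
    - [-0.016,0.031,0,0,0,0,0.5]
    - [-0.016,0.031,0,0,0,0,0.5]
    - [-0.016,0.031,0,0,0,0,0.5]
    - [-0.016,0.031,0,0,0,0,0.5]
    - [-0.016,0.031,0,0,0,0,0.5]
    - [-0.016,0.031,0,0,0,0,0.5]
    - [-0.016,0.031,0,0,0,0,0.5]
    - [0,0,0,0,0,0,0.5]

```text
t: 9.0
eef_pos: [0.4086, 0.2987, 0.2269]
tool_rot: [-0.0, 0.245, 0.97, 0.001]
contact_force: [-0.1, -0.1, -1.3]
gripper_width: 0.636
grasp_force: 52.8
```

Run:
```python
from h import *
from station import bot
import pickle
c=bot.read_camera("wrist");s=bot.read_camera("side");t=bot.read_camera("top");pickle.dump((c,s,t),open("p1.pkl","wb"))
o=bot.get_obs();print(o["eef_pos"],o["contact_force"],o["torque"],o["gripper_width"])
f=lambda i:cv2.resize(i[:,:,::-1],(400,400),interpolation=cv2.INTER_CUBIC)
cv2.imwrite("pics/w5.png",np.hstack([f(c["img"][100:400,130:430]),f(s["img"][60:210,150:300])]))
```

```text
[0.41146643 0.29312755 0.22645393] [-0.22945272 -0.80324613 -0.09640796] [-0.0079772  -0.01011731 -0.00660108] 0.633642760729988
```

View pics/w5.png

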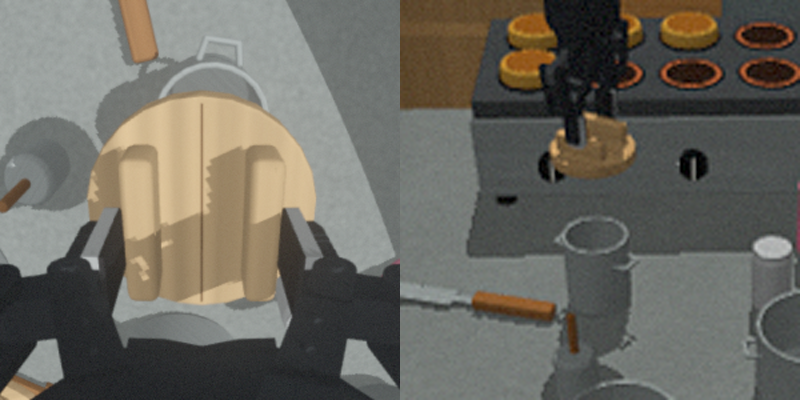

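The wrist view shows lid_1 held level between the fingers, with its battens at (141,225) and (265,225). The side view shows it hovering over pot_1's mouth at (597,235). Next I'll measure how the lid sits in the hand.

```bash
cat > held.py <<'E'
from h import *
def held(c,o,R0,roi=(100,400,130,430)):
    """lid board circle in tool axes from the outline; radius R0 gives the height"""
    h=cv2.cvtColor(c["img"],cv2.COLOR_RGB2HSV)
    m=cv2.inRange(h,(11,60,60),(26,200,255));m2=np.zeros_like(m);y0,y1,x0,x1=roi;m2[y0:y1,x0:x1]=m[y0:y1,x0:x1]
    m2=cv2.morphologyEx(m2,cv2.MORPH_OPEN,np.ones((5,5)))
    cn=max(cv2.findContours(m2,0,1)[0],key=cv2.contourArea)
    hl=cv2.convexHull(cn)[:,0].astype(float)
    p=[]
    for a,b in zip(hl,np.roll(hl,-1,0)):
        if np.linalg.norm(a-b)<25: p+= [a]
    p=np.array(p);best=None
    for dz in np.arange(-.05,.0,.001):
        z=o["eef_pos"][2]+dz;v=circ(plane(c,p,z,1));
        if best is None or abs(v[2]-R0)<abs(best[1][2]-R0): best=(dz,v)
    v=best[1];d=rot(o["tool_rot"]).inv().apply([*(v[:2]-o["eef_pos"][:2]),0])
    res=np.abs(np.hypot(*(plane(c,p,o["eef_pos"][2]+best[0],1)-v[:2]).T)-v[2])
    print("n",len(p),"dz",best[0],"centre",v.round(4),"off world",(v[:2]-o["eef_pos"][:2]).round(4),"off tool",d.round(4),"res",np.median(res))
E
python3 - <<'E'
from held import *
from station import bot
c=bot.read_camera("wrist")
held(c,bot.get_obs(),.046)
E
```

```text
n 37 dz -0.011999999999999969 centre [0.4111 0.2946 0.0461] off world [-0.0007  0.002 ] off tool [ 0.0015  0.0014 -0.    ] res 0.0006589597413808601
```

jog_arm:
  deltas:
    - [-0.004,0.007,0,0,0,0,0.5]
    - [-0.004,0.008,-0.01,0,0,0,0.5]
    - [0,0,-0.02,0,0,0,0.5]
    - [0,0,-0.02,0,0,0,0.5]
    - [0,0,-0.02,0,0,0,0.5]
    - [0,0,-0.01,0,0,0,0.5]
    - [0,0,-0.006,0,0,0,0.5]
    - [0,0,0,0,0,0,0.5]
    - [0,0,0,0,0,0,0.5]

```text
t: 10.1
eef_pos: [0.4033, 0.3089, 0.1402]
tool_rot: [0.0, 0.249, 0.969, 0.0]
contact_force: [1.3, 0.5, -1.3]
gripper_width: 0.641
grasp_force: 52.8
```

Run:
```python
from held import *
from station import bot
c=bot.read_camera("wrist");s=bot.read_camera("side");o=bot.get_obs();print(o["eef_pos"],o["contact_force"])
held(c,o,.046)
f=lambda i:cv2.resize(i[:,:,::-1],(400,400),interpolation=cv2.INTER_CUBIC)
cv2.imwrite("pics/w6.png",np.hstack([f(c["img"][100:400,130:430]),f(s["img"][100:200,170:270])]))
```

```text
[0.40344064 0.30904932 0.14049459] [-0.3113752   0.41169488  0.23617614]
n 40 dz -0.01299999999999997 centre [0.4026 0.3104 0.046 ] off world [-0.0009  0.0014] off tool [0.0014 0.0008 0.    ] res 0.00045504093912649216
```

View pics/w6.png

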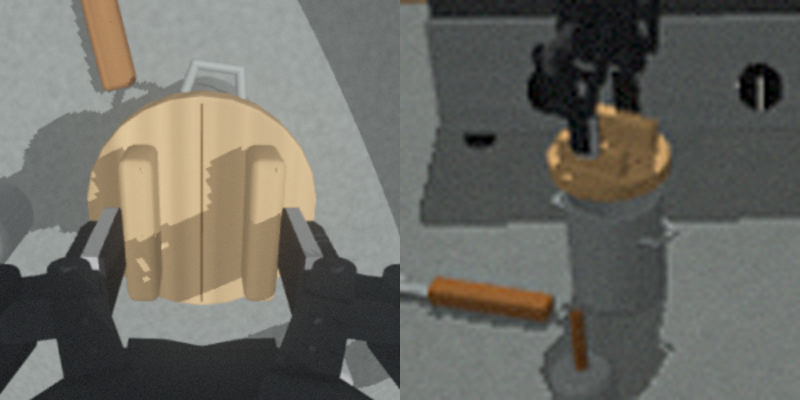

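Lid_1 is centred over pot_1 within about 1.5 mm. I'm lowering it gently and watching the force.

jog_arm:
  deltas:
    - [0,-0.001,-0.002,0,0,0,0.5]
    - [0,0,-0.002,0,0,0,0.5]
    - [0,0,-0.002,0,0,0,0.5]
    - [0,0,-0.002,0,0,0,0.5]
    - [0,0,-0.002,0,0,0,0.5]
    - [0,0,0,0,0,0,0.5]

```text
t: 10.8
eef_pos: [0.4028, 0.3074, 0.1294]
tool_rot: [-0.0, 0.249, 0.969, -0.0]
contact_force: [0.1, -0.9, -0.3]
gripper_width: 0.637
grasp_force: 52.8
```

jog_arm:
  deltas:
    - [0,0,-0.001,0,0,0,0.5]
    - [0,0,-0.001,0,0,0,0.5]
    - [0,0,-0.001,0,0,0,0.5]
    - [0,0,-0.001,0,0,0,0.5]
    - [0,0,0,0,0,0,0.5]

```text
t: 11.3
eef_pos: [0.4029, 0.3075, 0.1256]
tool_rot: [-0.0, 0.249, 0.969, -0.0]
contact_force: [0.5, -0.7, -0.7]
gripper_width: 0.633
grasp_force: 52.8
```

jog_arm:
  deltas:
    - [0,0,-0.001,0,0,0,0.5]
    - [0,0,-0.001,0,0,0,0.5]
    - [0,0,0,0,0,0,0.5]

```text
t: 11.6
eef_pos: [0.4029, 0.3075, 0.1236]
tool_rot: [-0.0, 0.249, 0.969, -0.0]
contact_force: [0.6, 0.6, -0.9]
gripper_width: 0.636
grasp_force: 52.8
```

jog_arm:
  deltas:
    - [0,0,-0.001,0,0,0,0.5]
    - [0,0,-0.001,0,0,0,0.5]
    - [0,0,0,0,0,0,0.5]

```text
t: 11.9
eef_pos: [0.4029, 0.3075, 0.1216]
tool_rot: [-0.0, 0.249, 0.969, -0.0]
contact_force: [-0.1, 0.2, -0.4]
gripper_width: 0.637
grasp_force: 52.8
```

jog_arm:
  deltas:
    - [0,0,-0.001,0,0,0,0.5]
    - [0,0,-0.001,0,0,0,0.5]
    - [0,0,0,0,0,0,0.5]

```text
t: 12.2
eef_pos: [0.4029, 0.3075, 0.1195]
tool_rot: [-0.0, 0.249, 0.969, -0.0]
contact_force: [0.4, -0.7, -2.0]
gripper_width: 0.639
grasp_force: 52.8
```

jog_arm:
  deltas:
    - [0,0,-0.001,0,0,0,0.5]
    - [0,0,-0.001,0,0,0,0.5]
    - [0,0,0,0,0,0,0.5]

```text
t: 12.5
eef_pos: [0.4032, 0.3077, 0.1193]
tool_rot: [-0.0, 0.249, 0.969, 0.0]
contact_force: [-5.7, -4.1, 16.1]
gripper_width: 0.638
grasp_force: 54.7
```

Contact at TCP z = 0.1195, which puts the underside 24.5 mm below the TCP. That fits a rack of about 23.5 mm. I'll unload, release and rise.

jog_arm:
  deltas:
    - [0,0,0.0015,0,0,0,0.5]
    - [0,0,0,0,0,0,0.72]
    - [0,0,0,0,0,0,0.85]
    - [0,0,0,0,0,0,1]
    - [0,0,0,0,0,0,1]
    - [0,0,0.01,0,0,0,1]
    - [0,0,0.02,0,0,0,1]
    - [0,0,0.03,0,0,0,1]
    - [0,0,0.03,0,0,0,1]
    - [0,0,0.03,0,0,0,1]
  newtons: 30

```text
t: 13.5
eef_pos: [0.403, 0.3073, 0.2411]
tool_rot: [0.0, 0.249, 0.969, 0.0]
contact_force: [0.4, 0.4, 0.1]
gripper_width: 0.996
grasp_force: 0.0
```

jog_arm:
  deltas:
    - [0.017,-0.032,0.01,0,0,0,1]
    - [0.017,-0.032,0.01,0,0,0,1]
    - [0.017,-0.032,0,0,0,0,1]
    - [0.017,-0.032,0,0,0,0,1]
    - [0.017,-0.032,0,0,0,0,1]
    - [0.017,-0.032,0,0,0,0,1]
    - [0.017,-0.032,0,0,0,0,1]
    - [0.017,-0.032,0,0,0,0,1]
    - [0.017,-0.032,0,0,0,0,1]
    - [0.017,-0.032,0,0,0,0,1]

```text
t: 14.5
eef_pos: [0.5735, -0.0137, 0.26]
tool_rot: [0.0, 0.249, 0.969, 0.0]
contact_force: [0.8, 0.4, 0.4]
gripper_width: 1.0
grasp_force: 0.0
```

jog_arm:
  deltas:
    - [0.017,-0.032,-0.01,0,0,0,1]
    - [0.017,-0.032,-0.01,0,0,0,1]
    - [0.017,-0.032,-0.01,0,0,0,1]
    - [0,0,0,0,0,0,1]
    - [0,0,0,0,0,0,1]

```text
t: 15.0
eef_pos: [0.6237, -0.1092, 0.2293]
tool_rot: [-0.0, 0.25, 0.968, -0.0]
contact_force: [-0.3, 1.0, 0.3]
gripper_width: 1.0
grasp_force: 0.0
```

Run:
```python
from h import *
from station import bot
import pickle
c=bot.read_camera("wrist");t=bot.read_camera("top");s=bot.read_camera("side");o=bot.get_obs();print(o["eef_pos"],o["tool_rot"])
pickle.dump((c,t,s,o),open("g2.pkl","wb"))
f=lambda i:cv2.resize(i[:,:,::-1],(400,400),interpolation=cv2.INTER_CUBIC)
cv2.imwrite("pics/w7.png",np.hstack([f(c["img"][60:260,180:380]),np.vstack([cv2.resize(t["img"][240:300,140:220,::-1],(400,300)),cv2.resize(s["img"][115:185,185:265,::-1],(400,300))])[:400] if 0 else f(np.vstack([t["img"][243:293,138:238],s["img"][120:170,178:278]]))]))
```

```text
[ 0.62396887 -0.10673056  0.22975336] [1.01916328e-04 2.47780236e-01 9.68816094e-01 5.65527565e-04]
```

View pics/w7.png

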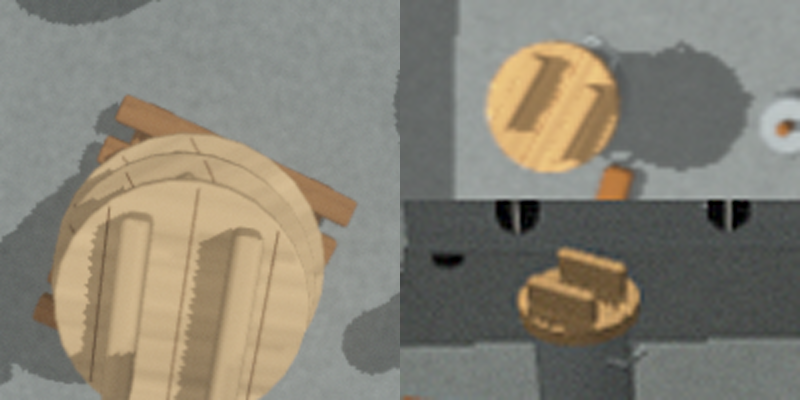

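Lid_1 sits flat on pot_1 in both the top and side insets. Lid_2's battens are visible, with far ends at (137,215) and (247,232) in the left panel. I'm casting those onto the batten plane at z = 0.1315.

Run:
```python
from h import *
import pickle
c,t,s,o=pickle.load(open("g2.pkl","rb"))
k=lambda *p:np.array(p)/2+[180,60]
for z in(.1275,.1315,.1355):
    E=plane(c,k((137,216),(247,232)),z,1)
    L=plane(c,k((122,222),(105,385),(152,222),(136,385),(232,240),(216,385),(262,240),(246,385)),z,1)
    D=[L[i]-L[i+1] for i in(0,2,4,6)];ang=[np.degrees(np.arctan2(*d[::-1])) for d in D]
    e=E[0]-E[1];d=np.sum(D,0);d/=np.linalg.norm(d)
    n=np.array([-d[1],d[0]])
    print(z,"ang",np.round(ang,1),"across",np.degrees(np.arctan2(*e[::-1])),"perp of battens",np.degrees(np.arctan2(*n[::-1])),"sep",abs(e@n),"centre",E.mean(0)-d*.0395)
```

```text
0.1275 ang [143.1 144.2 145.7 146.4] across -127.3862146990754 perp of battens -125.21549088058964 sep 0.04242144269846445 centre [ 0.62775315 -0.11942645]
0.1315 ang [143.1 144.2 145.7 146.4] across -127.38621469907531 perp of battens -125.21549088058961 sep 0.04172792250916922 centre [ 0.62717913 -0.11903851]
0.1355 ang [143.1 144.2 145.7 146.4] across -127.3862146990754 perp of battens -125.21549088058967 sep 0.041034402319874055 centre [ 0.62660511 -0.11865058]
```

jog_arm:
  deltas:
    - [0.001,-0.004,-0.015,0,0,-0.06,1]
    - [0.0015,-0.004,-0.015,0,0,-0.065,1]
    - [0,-0.002,-0.015,0,0,0,1]
    - [0,0,-0.015,0,0,0,1]
    - [0,0,-0.015,0,0,0,1]
    - [0,0,-0.015,0,0,0,1]
    - [0,0,-0.01,0,0,0,1]
    - [0,0,-0.0095,0,0,0,1]
    - [0,0,0,0,0,0,1]
    - [0,0,0,0,0,0,1]
  newtons: 30

```text
t: 16.15
eef_pos: [0.6266, -0.1186, 0.1198]
tool_rot: [0.0, 0.309, 0.951, -0.0]
contact_force: [-0.5, 0.4, -0.3]
gripper_width: 0.997
grasp_force: 0.0
```

jog_arm:
  deltas:
    - [0,0,0,0,0,0,0.75]
    - [0,0,0,0,0,0,0.7]
    - [0,0,0,0,0,0,0.6]
    - [0,0,0,0,0,0,0.5]
    - [0,0,0,0,0,0,0.5]
    - [0,0,0,0,0,0,0.5]
  newtons: 30

```text
t: 16.75
eef_pos: [0.6269, -0.1186, 0.1206]
tool_rot: [0.001, 0.309, 0.951, 0.0]
contact_force: [-1.9, -0.4, 5.8]
gripper_width: 0.643
grasp_force: 32.3
```

jog_arm:
  deltas:
    - [0,0,0.005,0,0,0,0.5]
    - [0,0,0.01,0,0,0,0.5]
    - [0,0,0.015,0,0,0,0.5]
    - [0,0,0.015,0,0,0,0.5]
    - [0,0,0.015,0,0,0,0.5]
    - [-0.01,-0.008,0.01,0,0,0,0.5]
    - [-0.024,-0.0184,0,0,0,0,0.5]
    - [-0.024,-0.0184,0,0,0,0,0.5]
    - [-0.024,-0.0184,0,0,0,0,0.5]
    - [-0.024,-0.0184,0,0,0,0,0.5]
  newtons: 50

```text
t: 17.75
eef_pos: [0.5185, -0.2013, 0.1903]
tool_rot: [0.0, 0.309, 0.951, 0.0]
contact_force: [0.0, -0.1, -1.2]
gripper_width: 0.635
grasp_force: 52.7
```

jog_arm:
  deltas:
    - [-0.024,-0.0184,0,0,0,0,0.5]
    - [-0.024,-0.0184,0,0,0,0,0.5]
    - [-0.024,-0.0184,0,0,0,0,0.5]
    - [-0.024,-0.0184,0,0,0,0,0.5]
    - [-0.024,-0.0184,0,0,0,0,0.5]
    - [0,0,-0.02,0,0,0,0.5]
    - [0,0,0,0,0,0,0.5]
    - [0,0,0,0,0,0,0.5]

```text
t: 18.55
eef_pos: [0.4001, -0.2918, 0.17]
tool_rot: [-0.0, 0.309, 0.951, 0.0]
contact_force: [0.4, 0.1, -1.0]
gripper_width: 0.636
grasp_force: 53.2
```

Run:
```python
from held import *
from station import bot
for i in range(2):
    c=bot.read_camera("wrist");o=bot.get_obs();print(o["eef_pos"],o["gripper_width"]);held(c,o,.055)
```

```text
[ 0.40078792 -0.29187156  0.17034118] 0.6341269009646258
n 38 dz -0.004999999999999963 centre [ 0.4013 -0.2922  0.0549] off world [ 0.0005 -0.0004] off tool [-0.0006 -0.      0.    ] res 0.0012894651324503424
[ 0.40111086 -0.29187947  0.1704355 ] 0.6383717928793209
n 37 dz -0.003999999999999962 centre [ 0.4016 -0.2921  0.0549] off world [ 0.0005 -0.0003] off tool [-0.0006  0.0001  0.    ] res 0.0011531212305418564
```

```bash
sed -i 's/roi=(100,400,130,430))/roi=(100,400,130,430),dzs=np.arange(-.05,.0,.001))/; s/in np.arange(-.05,.0,.001)/in dzs/' held.py
python3 - <<'E'
from held import *
from station import bot
c=bot.read_camera("wrist");o=bot.get_obs();held(c,o,.055,dzs=[-.0105]);held(c,o,.055,dzs=[-.0105],roi=(60,420,100,460))
s=bot.read_camera("side")
f=lambda i:cv2.resize(i[:,:,::-1],(400,400),interpolation=cv2.INTER_CUBIC)
cv2.imwrite("pics/w8.png",np.hstack([f(c["img"][100:400,130:430]),f(s["img"][250:370,150:270])]))
E
```

```text
n 36 dz -0.0105 centre [ 0.404  -0.2932  0.0563] off world [ 0.0028 -0.0014] off tool [-0.0031  0.0006  0.    ] res 0.0011021671796878456
n 36 dz -0.0105 centre [ 0.404  -0.2932  0.0563] off world [ 0.0028 -0.0014] off tool [-0.0031  0.0006  0.    ] res 0.0011021671796878456
```

View pics/w8.png

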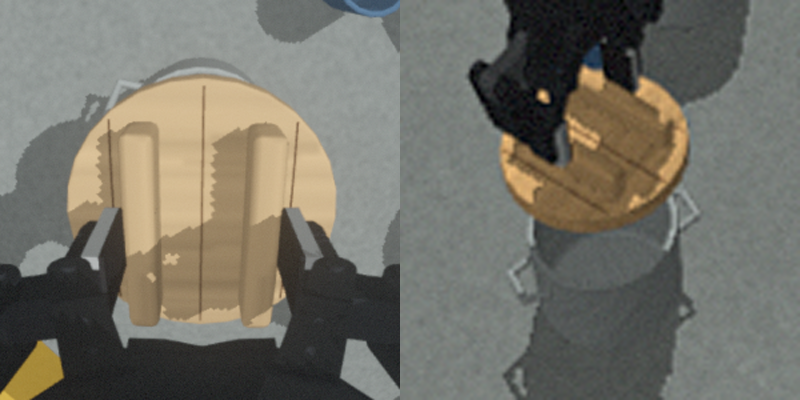

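Lid_2 is held level and centred over pot_2, with the battens symmetric at (141,225) and (264,225). Expected contact is at TCP z ≈ 0.0995.

jog_arm:
  deltas:
    - [-0.001,0,-0.015,0,0,0,0.5]
    - [0,0,-0.015,0,0,0,0.5]
    - [0,0,-0.015,0,0,0,0.5]
    - [0,0,-0.01,0,0,0,0.5]
    - [0,0,-0.007,0,0,0,0.5]
    - [0,0,-0.003,0,0,0,0.5]
    - [0,0,-0.002,0,0,0,0.5]
    - [0,0,-0.001,0,0,0,0.5]
    - [0,0,0,0,0,0,0.5]

```text
t: 19.65
eef_pos: [0.3996, -0.2921, 0.102]
tool_rot: [0.0, 0.309, 0.951, 0.0]
contact_force: [0.1, 0.2, -0.6]
gripper_width: 0.636
grasp_force: 53.2
```

jog_arm:
  deltas:
    - [0,0,-0.001,0,0,0,0.5]
    - [0,0,-0.001,0,0,0,0.5]
    - [0,0,0,0,0,0,0.5]

```text
t: 19.95
eef_pos: [0.3996, -0.2921, 0.0999]
tool_rot: [0.0, 0.309, 0.951, 0.0]
contact_force: [0.1, -0.4, 1.1]
gripper_width: 0.635
grasp_force: 53.3
```

jog_arm:
  deltas:
    - [0,0,-0.001,0,0,0,0.5]
    - [0,0,0,0,0,0,0.5]

```text
t: 20.15
eef_pos: [0.3997, -0.2922, 0.0998]
tool_rot: [0.0, 0.309, 0.951, 0.0]
contact_force: [-3.3, 2.7, 14.3]
gripper_width: 0.637
grasp_force: 54.7
```

Contact as predicted. I'll release and go back over the stack for lid_3.

jog_arm:
  deltas:
    - [0,0,0.001,0,0,0,0.5]
    - [0,0,0,0,0,0,0.72]
    - [0,0,0,0,0,0,0.85]
    - [0,0,0,0,0,0,1]
    - [0,0,0,0,0,0,1]
    - [0,0,0.01,0,0,0,1]
    - [0,0,0.02,0,0,0,1]
    - [0,0,0.03,0,0,0,1]
    - [0,0,0.03,0,0,0,1]
    - [0,0,0.03,0,0,0,1]
  newtons: 30

```text
t: 21.15
eef_pos: [0.3991, -0.2922, 0.2215]
tool_rot: [0.0, 0.309, 0.951, -0.0]
contact_force: [0.8, -0.6, 0.4]
gripper_width: 0.994
grasp_force: 0.0
```

jog_arm:
  deltas:
    - [0.0226,0.0174,0,0,0,0,1]
    - [0.0226,0.0174,0,0,0,0,1]
    - [0.0226,0.0174,0,0,0,0,1]
    - [0.0226,0.0174,0,0,0,0,1]
    - [0.0226,0.0174,0,0,0,0,1]
    - [0.0226,0.0174,0,0,0,0,1]
    - [0.0226,0.0174,0,0,0,0,1]
    - [0.0226,0.0174,0,0,0,0,1]
    - [0.0226,0.0174,0,0,0,0,1]
    - [0.0226,0.0174,0,0,0,0,1]

```text
t: 22.15
eef_pos: [0.6262, -0.1173, 0.2204]
tool_rot: [0.0, 0.309, 0.951, -0.0]
contact_force: [0.2, -0.8, 1.0]
gripper_width: 1.003
grasp_force: 0.0
```

jog_arm:
  deltas:
    - [0,0,-0.01,0,0,0,1]
    - [0,0,0,0,0,0,1]
    - [0,0,0,0,0,0,1]

```text
t: 22.45
eef_pos: [0.6244, -0.1192, 0.2098]
tool_rot: [-0.0, 0.31, 0.951, -0.0]
contact_force: [-0.2, -0.3, 0.3]
gripper_width: 1.0
grasp_force: 0.0
```

Run:
```python
from h import *
from station import bot
import pickle
c=bot.read_camera("wrist");t=bot.read_camera("top");s=bot.read_camera("side");o=bot.get_obs();print(o["eef_pos"],o["tool_rot"])
pickle.dump((c,t,s,o),open("g3.pkl","wb"))
f=lambda i:cv2.resize(i[:,:,::-1],(400,400),interpolation=cv2.INTER_CUBIC)
cv2.imwrite("pics/w9.png",np.hstack([f(c["img"][100:300,180:380]),f(np.vstack([t["img"][243:293,338:438],s["img"][290:340,160:260]]))]))
# top-camera circles of placed lids at board-top height
for n,ctr,r,z,pot in((1,(177,269),22,.109,(.4034,.3092)),(2,(386,268),24,.089,(.401,-.2924))):
    h=cv2.cvtColor(t["img"],cv2.COLOR_RGB2HSV);m=cv2.inRange(h,(11,60,60),(26,200,255));k=np.zeros_like(m);cv2.circle(k,ctr,r,255,-1);m&=k
    m=cv2.morphologyEx(m,cv2.MORPH_OPEN,np.ones((3,3)))
    hl=cv2.convexHull(max(cv2.findContours(m,0,1)[0],key=cv2.contourArea))[:,0].astype(float)
    print(n,circ(plane(t,hl,z)),pot)
```

```text
[ 0.62496395 -0.11914934  0.21036193] [ 2.69543520e-04  3.09589276e-01  9.50870342e-01 -1.69911428e-05]
1 [0.40221791 0.30577894 0.04605049] (0.4034, 0.3092)
2 [ 0.40131732 -0.29324751  0.05573656] (0.401, -0.2924)
```

View pics/w9.png

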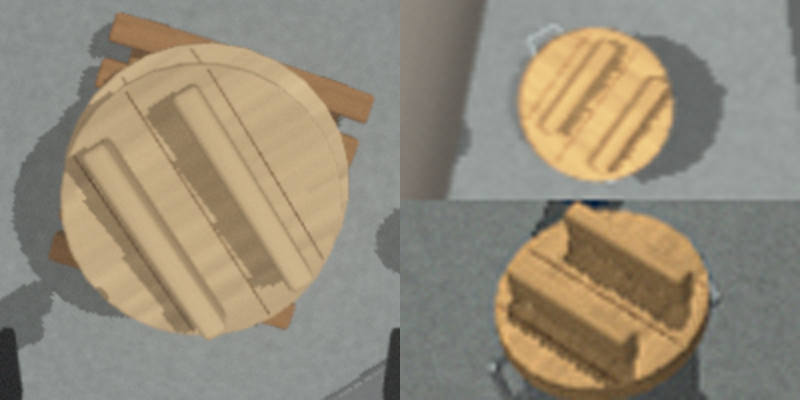

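Lid_2 sits flat on pot_2. Lid_3 is turned, with batten ends at (95,148)–(212,330) and (190,95)–(301,284) in the left panel.

Run:
```python
from h import *
import pickle
c,t,s,o=pickle.load(open("g3.pkl","rb"))
P=np.array([(95,148),(212,330),(190,95),(301,284)])/2+[180,100]
for z in(.09,.0955,.101):
    Q=plane(c,P,z,1);d=Q[0]-Q[1]+Q[2]-Q[3];e=Q[0]+Q[1]-Q[2]-Q[3]
    print(z,Q.mean(0).round(4),"len",np.linalg.norm(d)/2,"sep",np.linalg.norm(e)/2,"ang",np.degrees(np.arctan2(*d[::-1])),"across",np.degrees(np.arctan2(*e[::-1])))
```

```text
0.09 [ 0.628  -0.1209] len 0.09538859826920552 sep 0.044849559489769326 ang 174.5125278969103 across -96.89509754722583
0.0955 [ 0.6267 -0.12  ] len 0.09339164582425973 sep 0.04391063765736044 ang 174.51252789691029 across -96.89509754722586
0.101 [ 0.6254 -0.119 ] len 0.09139469337931394 sep 0.04297171582495157 ang 174.5125278969103 across -96.8950975472259
```

jog_arm:
  deltas:
    - [0.001,-0.0015,0,0,0,0.105,1]
    - [0,0,-0.01,0,0,0.105,1]
    - [0,0,-0.01,0,0,0.105,1]
    - [0,0,-0.015,0,0,0.105,1]
    - [0,0,-0.02,0,0,0.105,1]
    - [0,0,-0.02,0,0,0,1]
    - [0,0,-0.02,0,0,0,1]
    - [0,0,-0.01,0,0,0,1]
    - [0,0,0,0,0,0,1]
    - [0,0,0,0,0,0,1]
  newtons: 30

```text
t: 23.6
eef_pos: [0.6269, -0.1199, 0.1055]
tool_rot: [0.0, 0.052, 0.999, -0.0]
contact_force: [0.9, 0.6, 0.8]
gripper_width: 1.0
grasp_force: 0.0
```

jog_arm:
  deltas:
    - [0,0,-0.01,0,0,0,1]
    - [0,0,-0.007,0,0,0,1]
    - [0,0,-0.004,0,0,0,1]
    - [0,0,0,0,0,0,1]
    - [0,0,0,0,0,0,0.75]
    - [0,0,0,0,0,0,0.7]
    - [0,0,0,0,0,0,0.6]
    - [0,0,0,0,0,0,0.5]
    - [0,0,0,0,0,0,0.5]
    - [0,0,0,0,0,0,0.5]
  newtons: 30

```text
t: 24.6
eef_pos: [0.6269, -0.1198, 0.0843]
tool_rot: [0.001, 0.051, 0.999, -0.0]
contact_force: [-1.1, -0.6, 6.0]
gripper_width: 0.64
grasp_force: 32.6
```

jog_arm:
  deltas:
    - [0,0,0.005,0,0,0,0.5]
    - [0,0,0.01,0,0,0,0.5]
    - [0,0,0.02,0,0,0,0.5]
    - [0,0,0.02,0,0,0,0.5]
    - [0,0,0.02,0,0,0,0.5]
    - [0,0,0.015,0,0,0,0.5]
    - [-0.0185,0.011,0,0,0,0,0.5]
    - [-0.0185,0.011,0,0,0,0,0.5]
    - [-0.0185,0.011,0,0,0,0,0.5]
    - [-0.0185,0.011,0,0,0,0,0.5]
  newtons: 50

```text
t: 25.6
eef_pos: [0.5514, -0.075, 0.1738]
tool_rot: [-0.0, 0.051, 0.999, 0.0]
contact_force: [0.1, -0.7, -1.7]
gripper_width: 0.635
grasp_force: 53.2
```

jog_arm:
  deltas:
    - [-0.0185,0.011,0,0,0,0,0.5]
    - [-0.0185,0.011,0,0,0,0,0.5]
    - [-0.0185,0.011,0,0,0,0,0.5]
    - [-0.0185,0.011,0,0,0,0,0.5]
    - [-0.0185,0.011,0,0,0,0,0.5]
    - [-0.0185,0.011,0,0,0,0,0.5]
    - [0,0,0,0,0,0,0.5]
    - [0,0,0,0,0,0,0.5]

```text
t: 26.4
eef_pos: [0.4416, -0.0093, 0.1741]
tool_rot: [0.0, 0.051, 0.999, 0.0]
contact_force: [0.1, -0.2, -1.2]
gripper_width: 0.636
grasp_force: 53.1
```

Run:
```python
from held import *
from station import bot
c=bot.read_camera("wrist");s=bot.read_camera("side");o=bot.get_obs();print(o["eef_pos"],o["contact_force"])
held(c,o,.064,dzs=[-.0105],roi=(60,420,100,460))
f=lambda i:cv2.resize(i[:,:,::-1],(400,400),interpolation=cv2.INTER_CUBIC)
cv2.imwrite("pics/w10.png",np.hstack([f(c["img"][100:400,130:430]),f(s["img"][150:270,170:290])]))
```

```text
[ 0.4422659  -0.00985714  0.17405049] [ 0.39833977 -0.30463739 -2.31758682]
n 45 dz -0.0105 centre [ 0.4416 -0.0082  0.0629] off world [-0.0006  0.0017] off tool [ 0.0008  0.0016 -0.    ] res 0.00018699256307765089
```

View pics/w10.png

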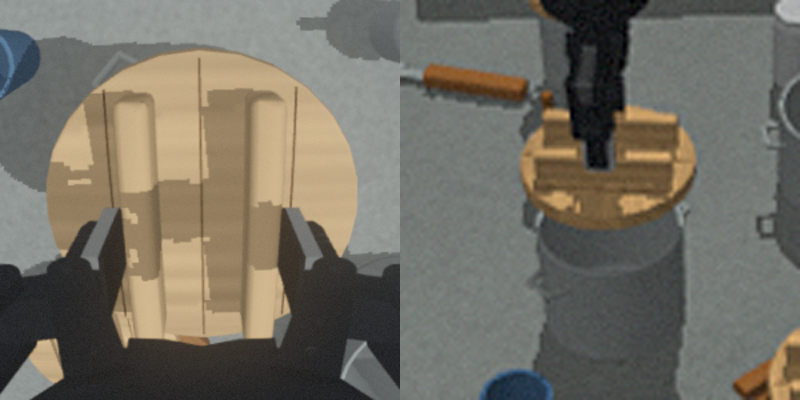

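Lid_3 is held level over pot_3. The battens are symmetric, and the side view shows it above the rim at (612,240). I'm shifting 2 mm in −y and lowering.

jog_arm:
  deltas:
    - [0,-0.002,-0.01,0,0,0,0.5]
    - [0,0,-0.012,0,0,0,0.5]
    - [0,0,-0.012,0,0,0,0.5]
    - [0,0,-0.007,0,0,0,0.5]
    - [0,0,-0.003,0,0,0,0.5]
    - [0,0,-0.002,0,0,0,0.5]
    - [0,0,-0.001,0,0,0,0.5]
    - [0,0,0,0,0,0,0.5]

```text
t: 27.3
eef_pos: [0.4417, -0.0115, 0.1269]
tool_rot: [0.0, 0.051, 0.999, 0.0]
contact_force: [0.8, 0.3, -1.1]
gripper_width: 0.637
grasp_force: 53.1
```

jog_arm:
  deltas:
    - [0,0,-0.001,0,0,0,0.5]
    - [0,0,-0.001,0,0,0,0.5]
    - [0,0,0,0,0,0,0.5]

```text
t: 27.6
eef_pos: [0.4415, -0.0115, 0.1247]
tool_rot: [0.0, 0.051, 0.999, 0.0]
contact_force: [-0.4, -0.4, -1.4]
gripper_width: 0.637
grasp_force: 53.1
```

jog_arm:
  deltas:
    - [0,0,-0.001,0,0,0,0.5]
    - [0,0,0,0,0,0,0.5]

```text
t: 27.8
eef_pos: [0.4416, -0.0115, 0.1245]
tool_rot: [-0.0, 0.051, 0.999, 0.0]
contact_force: [-4.5, -0.3, 10.9]
gripper_width: 0.637
grasp_force: 54.4
```

jog_arm:
  deltas:
    - [0,0,0.0007,0,0,0,0.5]
    - [0,0,0,0,0,0,0.72]
    - [0,0,0,0,0,0,0.85]
    - [0,0,0,0,0,0,1]
    - [0,0,0,0,0,0,1]
    - [0,0,0.01,0,0,0,1]
    - [0,0,0.02,0,0,0,1]
    - [0,0,0.03,0,0,0,1]
    - [0,0,0.015,0,0,0,1]
  newtons: 30

```text
t: 28.7
eef_pos: [0.4424, -0.0117, 0.202]
tool_rot: [0.001, 0.052, 0.999, 0.0]
contact_force: [0.7, 0.7, 0.0]
gripper_width: 0.999
grasp_force: 0.0
```

jog_arm:
  deltas:
    - [0.0185,-0.0108,0,0,0,0,1]
    - [0.0185,-0.0108,0,0,0,0,1]
    - [0.0185,-0.0108,0,0,0,0,1]
    - [0.0185,-0.0108,0,0,0,0,1]
    - [0.0185,-0.0108,0,0,0,0,1]
    - [0.0185,-0.0108,0,0,0,0,1]
    - [0.0185,-0.0108,0,0,0,0,1]
    - [0.0185,-0.0108,0,0,0,0,1]
    - [0.0185,-0.0108,0,0,0,0,1]
    - [0.0185,-0.0108,0,0,0,0,1]

```text
t: 29.7
eef_pos: [0.6272, -0.1199, 0.2001]
tool_rot: [0.0, 0.051, 0.999, -0.0]
contact_force: [-0.5, 0.5, 0.7]
gripper_width: 0.997
grasp_force: 0.0
```

jog_arm:
  deltas:
    - [0,0,0,0,0,0,1]
    - [0,0,0,0,0,0,1]
    - [0,0,0,0,0,0,1]

```text
t: 30.0
eef_pos: [0.6258, -0.119, 0.1996]
tool_rot: [-0.0, 0.051, 0.999, 0.0]
contact_force: [0.1, 0.9, -0.6]
gripper_width: 0.998
grasp_force: 0.0
```

Run:
```python
from h import *
from station import bot
import pickle
c=bot.read_camera("wrist");t=bot.read_camera("top");s=bot.read_camera("side");o=bot.get_obs();print(o["eef_pos"],o["tool_rot"])
pickle.dump((c,t,s,o),open("g4.pkl","wb"))
f=lambda i:cv2.resize(i[:,:,::-1],(400,400),interpolation=cv2.INTER_CUBIC)
cv2.imwrite("pics/w11.png",np.hstack([f(c["img"][110:310,180:380]),f(np.vstack([t["img"][230:280,240:340],s["img"][190:240,180:280]]))]))
```

```text
[ 0.6259874  -0.11892748  0.19964634] [-6.08662493e-05  5.10818784e-02  9.98694442e-01  2.23801720e-04]
```

View pics/w11.png

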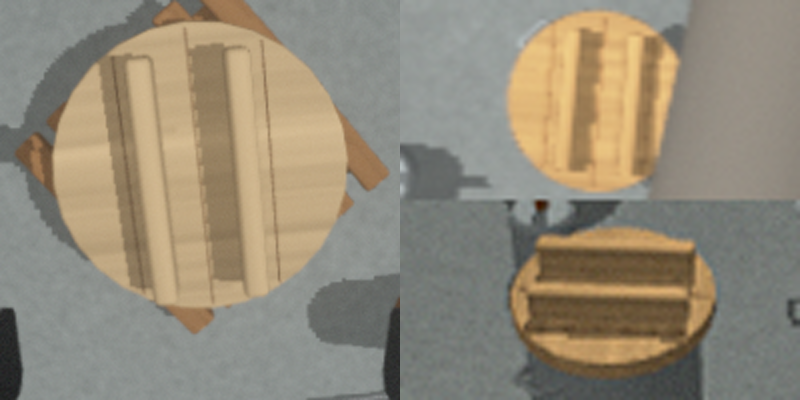

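Lid_3 sits flat on pot_3. Lid_4's battens run (139,58)–(164,302) and (237,47)–(257,294), and its full board outline is visible.

Run:
```python
from held import *
import pickle
c,t,s,o=pickle.load(open("g4.pkl","rb"))
P=np.array([(139,58),(164,302),(237,47),(257,294)])/2+[180,110]
for z in(.055,.0595,.064):
    Q=plane(c,P,z,1);d=Q[0]-Q[1]+Q[2]-Q[3];e=Q[0]+Q[1]-Q[2]-Q[3]
    print(z,Q.mean(0).round(4),"len",np.linalg.norm(d)/2,"sep",np.linalg.norm(e)/2,"ang",np.degrees(np.arctan2(*d[::-1])),"across",np.degrees(np.arctan2(*e[::-1])))
held(c,o,.073,dzs=[.0375-o["eef_pos"][2]],roi=(100,300,190,370))
```

```text
0.055 [ 0.6294 -0.1191] len 0.11793383215507439 sep 0.04444870265540873 ang 179.15813704941897 across -90.05557401304696
0.0595 [ 0.6282 -0.119 ] len 0.11608779685228808 sep 0.04375294069494738 ang 179.15813704941897 across -90.0555740130469
0.064 [ 0.627  -0.1188] len 0.11424176154950183 sep 0.04305717873448607 ang 179.15813704941897 across -90.05557401304695
n 11 dz -0.16214634155686175 centre [ 0.6181 -0.1185  0.0811] off world [-0.0079  0.0004] off tool [ 0.0079 -0.0004  0.    ] res 0.0009412208899524516
```

jog_arm:
  deltas:
    - [0.001,0.0005,-0.015,0,0,0.047,1]
    - [0,0,-0.02,0,0,0.047,1]
    - [0,0,-0.02,0,0,0,1]
    - [0,0,-0.02,0,0,0,1]
    - [0,0,-0.02,0,0,0,1]
    - [0,0,-0.02,0,0,0,1]
    - [0,0,-0.015,0,0,0,1]
    - [0,0,-0.01,0,0,0,1]
    - [0,0,0,0,0,0,1]
    - [0,0,0,0,0,0,1]
  newtons: 30

```text
t: 31.15
eef_pos: [0.6278, -0.1191, 0.0599]
tool_rot: [0.0, 0.004, 1.0, -0.0]
contact_force: [-0.4, 0.1, -0.3]
gripper_width: 0.999
grasp_force: 0.0
```

jog_arm:
  deltas:
    - [0,0,-0.006,0,0,0,1]
    - [0,0,-0.004,0,0,0,1]
    - [0,0,-0.002,0,0,0,1]
    - [0,0,0,0,0,0,0.75]
    - [0,0,0,0,0,0,0.7]
    - [0,0,0,0,0,0,0.6]
    - [0,0,0,0,0,0,0.5]
    - [0,0,0,0,0,0,0.5]
    - [0,0,0,0,0,0,0.5]
  newtons: 30

```text
t: 32.05
eef_pos: [0.6277, -0.1192, 0.0478]
tool_rot: [0.0, 0.004, 1.0, -0.0]
contact_force: [-0.7, 0.1, 3.2]
gripper_width: 0.644
grasp_force: 32.6
```

jog_arm:
  deltas:
    - [0,0,0.005,0,0,0,0.5]
    - [0,0,0.01,0,0,0,0.5]
    - [0,0,0.02,0,0,0,0.5]
    - [0,0,0.02,0,0,0,0.5]
    - [0,0,0.025,0,0,0,0.5]
    - [0,0,0.025,0,0,0,0.5]
    - [0,0.015,0.01,0,0,0,0.5]
    - [0.002,0.025,0,0,0,0,0.5]
    - [0.002,0.025,0,0,0,0,0.5]
    - [0.002,0.025,0,0,0,0,0.5]
  newtons: 55

```text
t: 33.05
eef_pos: [0.6328, -0.0264, 0.1619]
tool_rot: [-0.001, 0.004, 1.0, 0.0]
contact_force: [-0.5, -0.1, -0.9]
gripper_width: 0.633
grasp_force: 58.7
```

jog_arm:
  deltas:
    - [0.002,0.025,0,0,0,0,0.5]
    - [0.002,0.025,0,0,0,0,0.5]
    - [0.002,0.025,0,0,0,0,0.5]
    - [0.002,0.025,0,0,0,0,0.5]
    - [0.002,0.025,0,0,0,0,0.5]
    - [0.002,0.025,0,0,0,0,0.5]
    - [0,0.025,0,0,0,0,0.5]
    - [0,0,0,0,0,0,0.5]
    - [0,0,0,0,0,0,0.5]

```text
t: 33.95
eef_pos: [0.6445, 0.1476, 0.1617]
tool_rot: [-0.001, 0.003, 1.0, -0.0]
contact_force: [0.7, -0.9, -1.3]
gripper_width: 0.634
grasp_force: 58.6
```

Run:
```python
from held import *
from station import bot
c=bot.read_camera("wrist");s=bot.read_camera("side");o=bot.get_obs();print(o["eef_pos"],o["contact_force"])
held(c,o,.073,dzs=[-.0105],roi=(60,420,80,480))
f=lambda i:cv2.resize(i[:,:,::-1],(400,400),interpolation=cv2.INTER_CUBIC)
cv2.imwrite("pics/w12b.png",np.hstack([f(c["img"][80:380,130:430]),f(s["img"][120:240,246:366])]))
```

```text
[0.6450238  0.14510374 0.16208509] [-0.30520782 -0.31720785 -1.34740223]
n 40 dz -0.0105 centre [0.6455 0.1486 0.0718] off world [0.0004 0.0035] off tool [-0.0004  0.0035 -0.    ] res 0.00013205063651478
```

View pics/w12b.png

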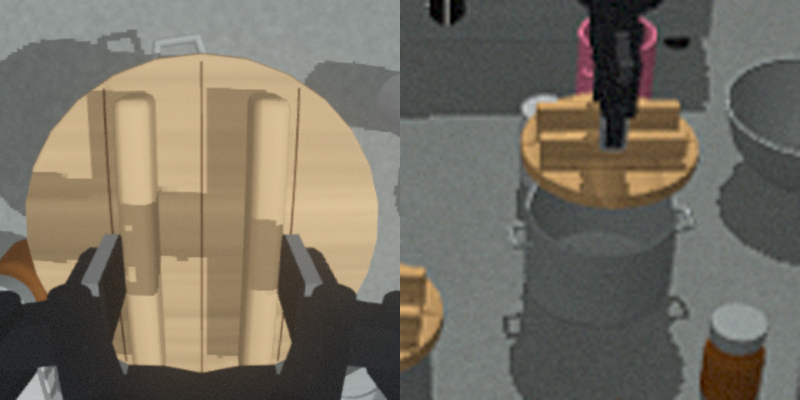

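Lid_4 is held level over pot_4, with its centre within about 2 mm of the pot's. I'm lowering it.

jog_arm:
  deltas:
    - [0,-0.001,-0.01,0,0,0,0.5]
    - [0,0,-0.012,0,0,0,0.5]
    - [0,0,-0.012,0,0,0,0.5]
    - [0,0,-0.008,0,0,0,0.5]
    - [0,0,-0.004,0,0,0,0.5]
    - [0,0,-0.002,0,0,0,0.5]
    - [0,0,-0.002,0,0,0,0.5]
    - [0,0,0,0,0,0,0.5]

```text
t: 34.85
eef_pos: [0.6456, 0.145, 0.1125]
tool_rot: [0.0, 0.004, 1.0, 0.0]
contact_force: [-0.6, 1.1, -1.7]
gripper_width: 0.631
grasp_force: 58.6
```

jog_arm:
  deltas:
    - [0,0,-0.001,0,0,0,0.5]
    - [0,0,-0.001,0,0,0,0.5]
    - [0,0,0,0,0,0,0.5]

```text
t: 35.15
eef_pos: [0.6455, 0.145, 0.1105]
tool_rot: [0.0, 0.004, 1.0, 0.0]
contact_force: [-0.1, 0.3, -1.3]
gripper_width: 0.636
grasp_force: 58.6
```

jog_arm:
  deltas:
    - [0,0,-0.001,0,0,0,0.5]
    - [0,0,-0.001,0,0,0,0.5]
    - [0,0,0,0,0,0,0.5]

```text
t: 35.45
eef_pos: [0.6456, 0.145, 0.1091]
tool_rot: [0.0, 0.004, 1.0, 0.0]
contact_force: [-2.6, -0.1, 3.9]
gripper_width: 0.635
grasp_force: 59.2
```

Light contact. I'll release, rise, and move aside for a final check from the top and side cameras.

jog_arm:
  deltas:
    - [0,0,0,0,0,0,0.72]
    - [0,0,0,0,0,0,0.85]
    - [0,0,0,0,0,0,1]
    - [0,0,0,0,0,0,1]
    - [0,0,0.01,0,0,0,1]
    - [0,0,0.02,0,0,0,1]
    - [0,0,0.03,0,0,0,1]
    - [0,0,0.03,0,0,0,1]
    - [0,0,0.03,0,0,0,1]
  newtons: 30

```text
t: 36.35
eef_pos: [0.6455, 0.1448, 0.2304]
tool_rot: [0.0, 0.005, 1.0, 0.0]
contact_force: [0.6, -0.2, -0.4]
gripper_width: 1.001
grasp_force: 0.0
```

jog_arm:
  deltas:
    - [0,-0.04,0.01,0,0,0,1]
    - [0,-0.04,0.01,0,0,0,1]
    - [0,-0.04,0.01,0,0,0,1]
    - [0,-0.04,0,0,0,0,1]
    - [0,-0.04,0,0,0,0,1]
    - [0,-0.04,0,0,0,0,1]
    - [0,-0.04,0,0,0,0,1]
    - [0,-0.04,0,0,0,0,1]
    - [0,0,0,0,0,0,1]
    - [0,0,0,0,0,0,1]

```text
t: 37.35
eef_pos: [0.6452, -0.1765, 0.2591]
tool_rot: [0.0, 0.006, 1.0, -0.0]
contact_force: [0.6, 0.6, 0.2]
gripper_width: 0.999
grasp_force: 0.0
```

Run:
```python
from h import *
from station import bot
t=bot.read_camera("top");s=bot.read_camera("side")
h=cv2.cvtColor(t["img"],cv2.COLOR_RGB2HSV);m=cv2.inRange(h,(11,60,60),(26,200,255))
for n,zr,R0,p in((1,.095,.046,(.4034,.3092)),(2,.075,.055,(.401,-.2924)),(3,.1,.064,(.4415,-.0109)),(4,.085,.073,(.6456,.1475))):
    c=proj(t,[*p,zr+.014])[0].astype(int);k=np.zeros_like(m);cv2.circle(k,c.tolist(),int(R0*480)+2 ,255,-1)
    q=cv2.morphologyEx(m&k,cv2.MORPH_OPEN,np.ones((3,3)))
    cn=cv2.convexHull(max(cv2.findContours(q,0,1)[0],key=cv2.contourArea))[:,0].astype(float)
    v=circ(plane(t,cn,zr+.014));print(n,v.round(4),"off mm",((v[:2]-p)*1000).round(1))
for n,ct,cs in(("cup",(335,277),(205,270)),):pass
cv2.imwrite("pics/end.png",np.hstack([cv2.resize(t["img"][90:330,120:440,::-1],(400,300)),cv2.resize(s["img"][:,:,::-1],(400,300))]))
```

```text
1 [0.4022 0.3058 0.0461] off mm [-1.2 -3.4]
2 [ 0.4003 -0.3012  0.0505] off mm [-0.7 -8.8]
3 [ 0.4421 -0.0127  0.0637] off mm [ 0.6 -1.8]
4 [0.646  0.1436 0.073 ] off mm [ 0.4 -3.9]
```

View pics/end.png

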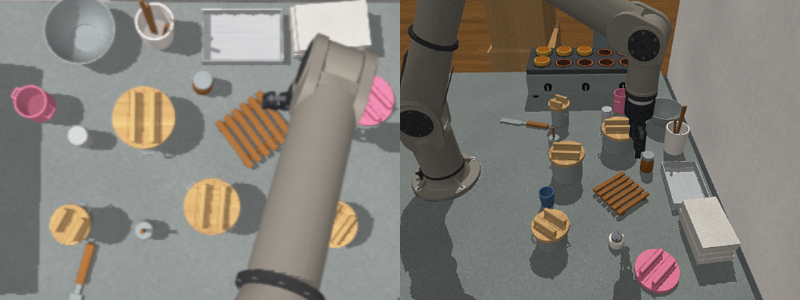

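All four lids lie flat, 1–4 mm off centre. Lid_2 is partly hidden by the arm here, but the unobstructed earlier check gave about 1 mm. Cup and jar look unmoved.

```bash
python3 -c "
from station import bot
print(bot.hand_in())"
```

```text
the job is handed in; nothing more can be done
None
```

The job is handed in: each of the four lids lies battens up on its own pot, about 1–4 mm off centre by camera, with the cup and jar apparently untouched; hand-in returned no verdict.

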